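# Step a dish carousel back one tooth

### The job

The petri-dish carousel has been stepped one station too far. Lift its ratchet pawl out of the toothed rim with a fingertip on the thumb lever and throw it right back onto its rest, push the star handle to turn the tray back (clockwise from above) by one tooth, and tip the pawl forward again so that it drops fully home in the new tooth gap. Pick nothing up: the dishes stay in their places on the tray, and the things around it where they are.

Things in the scene. Friction and masses are not known exactly. Their poses are not given: they have to be found in the camera images.
- carousel: fixed base of a hand-indexed petri-dish carousel: aluminium tray with a toothed steel rim, 262 mm across, top at z = 44 mm (dish tops 59 mm). Origin: centre of the underside, on the tray's upright axis. The pawl stands at its -x rim; at its +x side a round magnifier on a post (post 155 mm out, 140 mm high; lens 84 mm out)
- tray (a joint): angle of the tray, rad, counter-clockwise (forward) from above positive; 0 = a tooth face touches the pawl nose. A pawl that is down stops backward (clockwise) turning. With the pawl out it turns both ways with light friction (3 to 4 N at a ball of the star handle) and stays where left. One tooth back, against the pawl, = -0.785; the pawl drops home with the tray left at -0.74 to -0.60
- rim_front (a point): point on the rim's tooth circle below the pawl nose, fixed to the base, at carousel (-124.5, 0, 44) mm. The rim's upper face has eight saw teeth 45 deg apart, 14 mm high (tops at z = 46 mm): an upright face, then a ramp that falls away counter-clockwise. If the pawl lands on a ramp (tray short), pushing the tray on backward stops it at the next face (-0.785), pawl home; if on a tooth top (beyond -0.75), turn the tray a little forward
- pawl (a joint): angle of the throw-over pawl, rad: 0 = nose fully home, 1.75 = thrown right back on its rest. Steel bell-crank on a level pin: nose arm along the carousel's -y and thumb lever straight up when home. As it grows the nose lifts and the lever goes over to the carousel's +y. Only gravity holds it: below 0.85 rad it falls home, above 1.0 it falls back
- pawl_pin (a point): the pawl's pivot, fixed, at carousel (-124.5, 52, 56) mm; the pin lies along the carousel's x. A steel bracket holds it from outside (to 66 mm high, carousel x -150 to -138)
- lever_ball (a point): centre of the 17 mm black ball ending the pawl's thumb lever (7.6 mm rod, 52 mm from the pin); when home straight above the pin at z = 108 mm; thrown, 51 mm to the +y side of the pin and 9 mm lower
- pawl_nose (a point): middle of the steel nose block (10 mm wide in carousel x, 12 x 17 mm), the end of the 52 mm nose arm. Home: carousel (-124.5, 6, 42.5) mm. Thrown: the arm stands upright over the pin, this point 47 mm above it; pushing it there towards the carousel's -y tips the pawl forward again
- ball_0 (a point): centre of a 20 mm black ball on the end of arm 0 of the tray's four-armed star handle: 64 mm from the tray's axis, 92 mm above the worktop; at tray angle 0 it lies at 22.5 deg counter-clockwise from the carousel's x axis; turns with the tray
- ball_1 (a point): centre of a 20 mm black ball on the end of arm 1 of the tray's four-armed star handle: 64 mm from the tray's axis, 92 mm above the worktop; at tray angle 0 it lies at 112.5 deg counter-clockwise from the carousel's x axis; turns with the tray
- ball_2 (a point): centre of a 20 mm black ball on the end of arm 2 of the tray's four-armed star handle: 64 mm from the tray's axis, 92 mm above the worktop; at tray angle 0 it lies at 202.5 deg counter-clockwise from the carousel's x axis; turns with the tray
- ball_3 (a point): centre of a 20 mm black ball on the end of arm 3 of the tray's four-armed star handle: 64 mm from the tray's axis, 92 mm above the worktop; at tray angle 0 it lies at 292.5 deg counter-clockwise from the carousel's x axis; turns with the tray
- dish_0: loose lidded petri dish, 61 mm across, 15 mm high, lying on the tray 84 mm from its axis; origin at the centre of its underside
- dish_1: loose lidded petri dish, 61 mm across, 15 mm high, lying on the tray 84 mm from its axis; origin at the centre of its underside
- dish_2: loose lidded petri dish, 61 mm across, 15 mm high, lying on the tray 84 mm from its axis; origin at the centre of its underside
- dish_3: loose lidded petri dish, 61 mm across, 15 mm high, lying on the tray 84 mm from its axis; origin at the centre of its underside
- dish_4: loose lidded petri dish, 61 mm across, 15 mm high, lying on the tray 84 mm from its axis; origin at the centre of its underside
- dish_5: loose lidded petri dish, 61 mm across, 15 mm high, lying on the tray 84 mm from its axis; origin at the centre of its underside
- tally_counter: bystander: round hand tally counter, 48 x 65 x 30 mm, loose; origin at the centre of its underside
- forceps: bystander: steel forceps 124 mm long, loose; origin at the centre of its underside
- specimen_jar: bystander: specimen jar with white lid, 44 mm across, 56 mm high, loose; origin at the centre of its underside
- reagent_bottle: bystander: small dropper bottle, 30 mm across, 84 mm high, loose; origin at the centre of its underside
- coverslips: bystander: small box of cover slips, 31 x 31 x 19 mm, loose; origin at the centre of its underside
- pencil: bystander: green pencil 136 mm long, lying on the notebook, loose; origin at the centre of its underside

How it is judged:
On the way, in this order (a step that is already met when the one before it is completed fails the run):
1. the pawl has been thrown back onto its rest, with the carousel still at its old tooth (value of joint pawl above 1.6 rad and value of joint tray between -0.15 and 0.3 rad), for 0.2 s.
2. with the pawl out, the carousel has been pushed backward by most of a tooth (value of joint pawl above 1.5 rad and value of joint tray below -0.35 rad), for 0.1 s.
At the end, for the whole second after the job is handed in: the pawl lies fully home (under 0.05 rad) in the tooth gap one back from the start, the tray at -0.835 to -0.57 rad and at rest (value of joint pawl below 0.05 rad and value of joint tray between -0.835 and -0.57 rad and velocity of joint tray between -0.05 and 0.05 rad/s); the robot touches nothing.
It fails at once if a dish was lifted off the tray or fell from it (height (world z) of any of dish_0, dish_1, dish_2, dish_3, dish_4, dish_5 above 0.052 m or height (world z) of any of dish_0, dish_1, dish_2, dish_3, dish_4, dish_5 below 0.038 m).
It fails at once if a dish was shifted by more than 13 mm in or out on the tray (horizontal distance between any of dish_0, dish_1, dish_2, dish_3, dish_4, dish_5 and carousel above 0.097 m or horizontal distance between any of dish_0, dish_1, dish_2, dish_3, dish_4, dish_5 and carousel below 0.071 m).
It fails at once if the carousel was turned back by two teeth or forward by a whole one (value of joint tray below -1.45 rad or value of joint tray above 0.785 rad).
It fails at once if something standing around the carousel was moved by more than 20 mm (distance of any of tally_counter, forceps, specimen_jar, reagent_bottle, coverslips, pencil from where it was at the start of the episode above 0.02 m).
It also fails if it takes over 54 s, if anything falls off the work surface, if the arm or the gripper's body presses on something with over 40 N, if the wrist force passes 120 N, or if a joint passes its speed limit or range.

### The arm

A 6-joint arm with a two-finger parallel gripper is mounted at the origin on a cart in front of the work surface, level with it; the furniture and walls round the work are solid. World frame = base frame: x ahead of the robot, y to its left, z up, the work surface at z = 0. Lengths are in m, angles in rad, forces in N, time in s.
With the tool pointing down it reaches from about 0.425 to 0.925 m from the base axis. Payload 12.5 kg.
Tool frame: the origin (TCP) lies at the very end of the fingers, on their centre line; the grasp point (between the pads) lies 19 mm behind it; z points along the fingers, y is the direction in which the jaws open and shut (so a half turn about z gives the same grasp; the last joint's range is limited). The gripper opens to 85 mm and grips with 20 to 120 N. Pads are 22 mm wide; open, the fingers measure 114 mm over their backs; the gripper's body (76 mm by 85 mm) begins 54 mm behind the grasp point. The pads swing forward as they close: fully open they stand 13 mm farther back than shut.
Start: joints at [-1.282, 0.491, 1.559, -0, 1.092, -0.106], TCP at [0.24, -0.577, 0.231] pointing down, gripper open.
Joint ranges: [-3.1, 3.1], [-0.84, 2.19], [0.05, 2.79], [-1.13, 4.28], [0.06, 2.93], [-2.69, 2.69]. Speed limits (rad/s): [2.22, 2.22, 2.79, 3.14, 3.14, 3.14].

### API

Orientations are given as a unit quaternion [w, x, y, z].
In Python, from cell import status, camera, env, recognise, pinpoint gives the robot as it stands.
- The arm moves only by the tool apply_moves, never from a script. Its argument "plan" is a list that holds one entry, the list of rows, each a list of 7 numbers: the shift along the tool's x, y, z in m, then the turn, a rotation vector about the tool's x, y, z in degrees, then the finger opening in m, from 0 to 0.0854. A call has 1 to 12 rows; each row shifts and turns the commanded pose from where the row before left it, along the tool's axes as they then stand; what a row does not reach is not made up. A row lasts 1/8 s, in which the tool goes at most 62.5 mm and 10.7 degrees, less where a joint would pass 70% of its speed; a pose out of reach is approached as far as the arm can. A call is refused whole if a number of a shift passes 0.0625 or a number of a turn 10.7, either way. A call with a gripper value outside its range is refused whole. The fingers move at their own pace and stop on an object; "force" is the grip in N (left out, the last holds). Time passes only in rows, so rows that do not move let the fingers close. It gives the time, the measured TCP pose, the force and the opening at its end, in the units of the state.
- status.get_obs(): the state, without advancing time (a new reading comes with each control period).
- camera(name): name is "scene" or "side" or "wrist"; returns a dict with "color" (400x640x3 uint8, blue, green, red), "intrinsics" (3x3 intrinsics, pixels), "R" (3x3) and "t" (3): a world point X has camera coordinates R X + t. Camera axes: x right, y down, z forward; pixel columns grow to the right and rows downward; lengths in m; the calibration is good to about 2 mm. A picture is of the moment at which its call begins. There is no depth.
- env.job_done(): hands the job in, once; it reports no verdict.
Trained networks look in a picture, given as the dict that the camera call returned (one of the last four; its "shot" number tells which), for a name from the list of things; names that differ only in an ending like _2 or _b are one class to them, and where a whole thing is asked for, a point or a joint stands for the part that bears it (a point fixed in the world has none). Each returns a list of dicts, best first, with "score" (0 to 1); they miss things now and then, are a little off and sometimes report something else, mostly with a low value. They report only what shows in the picture. A call takes as long as a camera call.
- recognise(query, picture): "point" ([column, row] in pixels, amid what is visible of it).
- pinpoint(query, picture): "point" ([column, row] in pixels: a listed point, or the origin of a listed thing).
The state is a dict: "clock": time; "joints": joint angles; "qd": joint speeds; "joint_efforts": joint torques, N m; "position": TCP position; "tcp_rot": TCP orientation; "contact_force": force on the tool from outside, world axes, zero at the start; "moment": the same for the moment, N m; "finger_gap": finger opening in m.
Only numpy, scipy, OpenCV 4.12 (cv2) and the standard library are available. Lean on these libraries where they do the work, as an engineer would, in place of code of your own. Each camera call takes 0.05 s, during which the arm holds its last target.

## Working session

There is one attempt and no reset: what is moved stays moved. The work goes in short steps, Python scripts to look and compute and a tool call to move; the robot and the scene stay as the last step left them, time stands still between calls to the robot, and variables do not carry over. Pictures are saved under pics/ and viewed, and the job is handed in when it is done.

Besides the shell and the picture viewer there is one more tool, called after ">>>" by a JSON object that holds its "method" and its "body". apply_moves: Moves the arm, as the interface text tells. Its arguments: {"type":"object","properties":{"plan":{"type":"array","items":{"type":"array","items":{"type":"array","items":{"type":"number"}}}},"force":{"type":"number"}},"required":["plan"]}

```bash
ls; mkdir -p pics
cat > h.py <<'E'
import numpy as np, cv2
from cell import status, camera, env, recognise, pinpoint
def ray(p,uv):
    K=np.array(p["intrinsics"]);R=np.array(p["R"]);t=np.array(p["t"])
    d=R.T@np.linalg.solve(K,[uv[0],uv[1],1.0]); return -R.T@t,d
def onz(p,uv,z):
    c,d=ray(p,uv); return c+d*(z-c[2])/d[2]
def proj(p,X):
    K=np.array(p["intrinsics"]);q=K@(np.array(p["R"])@np.array(X)+np.array(p["t"])); return q[:2]/q[2]
def tri(obs):
    A=np.zeros((3,3));b=np.zeros(3)
    for p,uv in obs:
        c,d=ray(p,uv);d=d/np.linalg.norm(d);M=np.eye(3)-np.outer(d,d);A+=M;b+=M@c
    return np.linalg.solve(A,b)
E
python3 - <<'E'
from h import *
print(status.get_obs())
P={n:camera(n) for n in("scene","side","wrist")}
for n,p in P.items():
    cv2.imwrite(f"pics/{n}0.png",p["color"]); print(n,np.round(-np.array(p["R"]).T@p["t"],3))
for q in["carousel","rim_front","pawl_pin","lever_ball","pawl_nose","ball_0","tally_counter","forceps","specimen_jar","reagent_bottle","coverslips","pencil"]:
    for n in("scene","side","wrist"):
        r=pinpoint(q,P[n]); print(q,n,[(np.round(a["point"]).tolist(),round(a["score"],2)) for a in r[:5]])
E
```

```text
pics
{'clock': 0.0, 'joints': array([-1.28157804e+00,  4.91589371e-01,  1.55947781e+00, -9.19371758e-06,
        1.09168871e+00, -1.05587538e-01]), 'qd': array([ 0.00165837,  0.00074031, -0.00084266,  0.00031685,  0.00096186,
        0.00126188]), 'joint_efforts': array([ 9.25065251e-05, -6.18448806e+01, -2.61587960e+01, -6.97314522e-05,
        4.06948253e-03, -1.66140062e-06]), 'position': array([ 0.24035179, -0.57668161,  0.23069945]), 'tcp_rot': array([-5.78792716e-04,  9.80578652e-01,  1.96125393e-01, -5.73872058e-05]), 'contact_force': array([ 0.85667495, -0.19787949, -0.14399343]), 'moment': array([ 0.05329714, -0.06669369,  0.05099344]), 'finger_gap': 0.08523549162060887}
scene [0.133 0.595 0.909]
side [0.609 1.367 0.616]
wrist [ 0.307 -0.55   0.373]
carousel scene [([313.0, 213.0], 0.66), ([284.0, 198.0], 0.23), ([222.0, 302.0], 0.16)]
carousel side [([311.0, 219.0], 0.72)]
carousel wrist []
rim_front scene [([408.0, 155.0], 0.69), ([355.0, 210.0], 0.59), ([294.0, 195.0], 0.5)]
rim_front side [([338.0, 209.0], 0.61), ([296.0, 203.0], 0.56)]
rim_front wrist []
pawl_pin scene 
[... 681 characters left out ...]
]
tally_counter side []
tally_counter wrist []
forceps scene [([317.0, 180.0], 0.54), ([345.0, 225.0], 0.2)]
forceps side [([294.0, 208.0], 0.21)]
forceps wrist []
specimen_jar scene [([222.0, 302.0], 0.72), ([288.0, 217.0], 0.71)]
specimen_jar side [([301.0, 270.0], 0.64), ([309.0, 224.0], 0.63)]
specimen_jar wrist []
reagent_bottle scene [([210.0, 334.0], 0.68), ([287.0, 214.0], 0.46), ([355.0, 212.0], 0.34)]
reagent_bottle side [([316.0, 285.0], 0.48)]
reagent_bottle wrist []
coverslips scene [([239.0, 328.0], 0.66), ([347.0, 224.0], 0.29)]
coverslips side [([333.0, 273.0], 0.54)]
coverslips wrist []
pencil scene [([410.0, 157.0], 0.5)]
pencil side [([337.0, 184.0], 0.43)]
pencil wrist []
```

Run:
```python
import cv2
a=cv2.imread("pics/scene0.png");cv2.imwrite("pics/s1.png",cv2.resize(a[110:350,180:450],None,fx=2.9,fy=2.5,interpolation=cv2.INTER_CUBIC)[:600,:783])
b=cv2.imread("pics/side0.png");cv2.imwrite("pics/s2.png",cv2.resize(b[150:300,230:400],None,fx=4.0,fy=4.0,interpolation=cv2.INTER_CUBIC))
```

```text
(no output)
```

View pics/scene0.png

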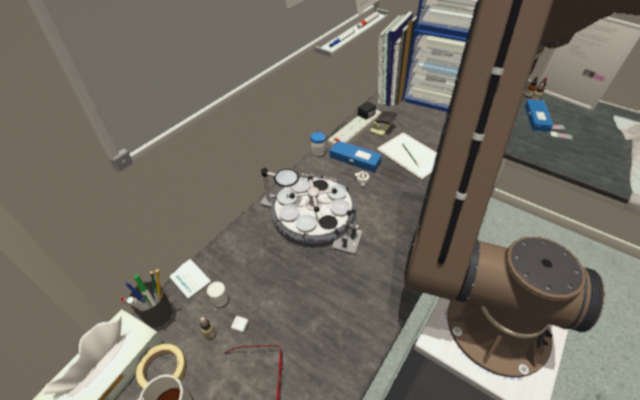

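View pics/s1.png

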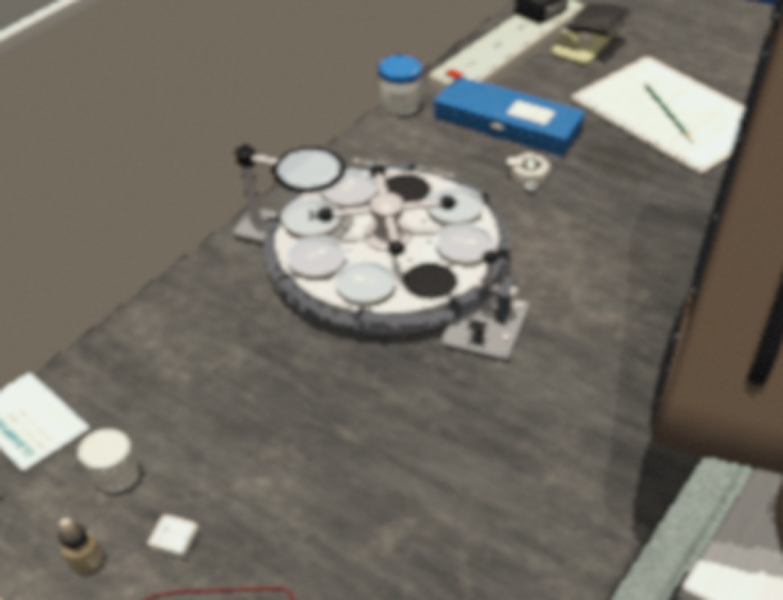

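View pics/s2.png

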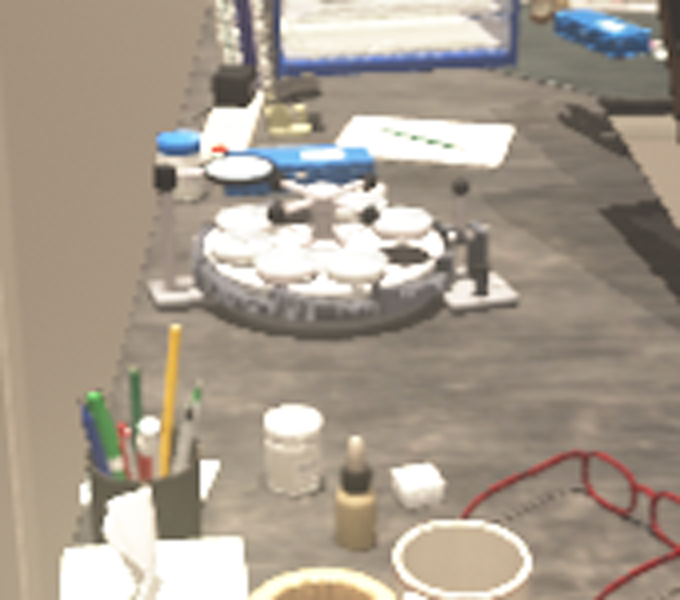

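Run:
```python
from h import *
p=camera("scene");s=camera("side")
for n,q in(("scene",p),("side",s)):
    r=pinpoint("ball_0",q)[:4]; X=[onz(q,a["point"],.092) for a in r]; print(n,np.round(X,3).tolist(),np.round(np.mean(X,0),3))
    print("carousel",np.round(onz(q,pinpoint("carousel",q)[0]["point"],0),3))
    for a in pinpoint("lever_ball",q)[:2]: print("lev",np.round(onz(q,a["point"],.108),3))
print("lev man",onz(p,(350.7,212.8),.108), onz(s,(230+461/4,150+186/4),.108), tri([(p,(350.7,212.8)),(s,(230+461/4,150+186/4))]))
print("post man",onz(p,(180+245/2.9,110+153/2.5),.14), onz(s,(230+166/4,150+177/4),.14))
```

```text
scene [[0.56, -0.079, 0.092], [0.559, 0.007, 0.092], [0.645, -0.086, 0.092], [0.643, -0.007, 0.092]] [ 0.602 -0.041  0.092]
carousel [ 0.597 -0.05   0.   ]
lev [0.642 0.031 0.108]
lev [ 0.467 -0.024  0.108]
side [[0.552, -0.123, 0.092], [0.637, -0.01, 0.092], [0.652, -0.154, 0.092], [0.547, 0.019, 0.092]] [ 0.597 -0.067  0.092]
carousel [ 0.599 -0.051  0.   ]
lev [ 0.453 -0.019  0.108]
lev man [ 0.45486442 -0.0252114   0.108     ] [ 0.45712952 -0.02465405  0.108     ] [ 0.45621962 -0.02679976  0.10668983]
post man [0.73743988 0.00678373 0.14      ] [0.7374636  0.03299481 0.14      ]
```

```bash
cat >> h.py <<'E'
from scipy.spatial.transform import Rotation as Ro
def rot(o):
    w,x,y,z=o["tcp_rot"]; return Ro.from_quat([x,y,z,w])
def rows(deltas,dyaw=0):
    """world deltas list -> tool rows; dyaw world deg per row"""
    o=status.get_obs();R=rot(o)
    for d in deltas:
        s=R.inv().apply(d); print("[%.4f,%.4f,%.4f,0,0,%.1f,0],"%(*s,-dyaw)); R=R*Ro.from_rotvec([0,0,np.radians(-dyaw)])
E
python3 - <<'E'
from h import *
rows([[.032,.0477,.005]]*10,8.5)
print(camera("wrist")["intrinsics"])
E
```

```text
[0.0479,-0.0317,-0.0050,0,0,-8.5,0],
[0.0520,-0.0243,-0.0050,0,0,-8.5,0],
[0.0551,-0.0163,-0.0050,0,0,-8.5,0],
[0.0569,-0.0080,-0.0050,0,0,-8.5,0],
[0.0574,0.0005,-0.0050,0,0,-8.5,0],
[0.0567,0.0090,-0.0050,0,0,-8.5,0],
[0.0548,0.0172,-0.0050,0,0,-8.5,0],
[0.0516,0.0252,-0.0050,0,0,-8.5,0],
[0.0474,0.0325,-0.0050,0,0,-8.5,0],
[0.0420,0.0392,-0.0050,0,0,-8.5,0],
[[360.03805908   0.         322.89272216]
 [  0.         360.03805908 201.41795536]
 [  0.           0.           1.        ]]
```

>>> {"method": "apply_moves", "body": {"plan": [[[0.048,-0.032,-0.005,0,0,-8.5,0],[0.052,-0.024,-0.005,0,0,-8.5,0],[0.055,-0.016,-0.005,0,0,-8.5,0],[0.057,-0.008,-0.005,0,0,-8.5,0],[0.057,0,-0.005,0,0,-8.5,0],[0.057,0.009,-0.005,0,0,-8.5,0],[0.055,0.017,-0.005,0,0,-8.5,0],[0.052,0.025,-0.005,0,0,-8.5,0],[0.047,0.033,-0.005,0,0,-8.5,0],[0.042,0.039,-0.005,0,0,-8.5,0],[0,0,0,0,0,0,0]]]}}

```text
clock: 3.78
position: [0.5618, -0.0968, 0.2814]
tcp_rot: [0.0, 0.588, 0.809, 0.0]
contact_force: [-1.0, -0.7, 0.8]
finger_gap: 0.0001
```

```bash
cat > look.py <<'E'
import sys
from h import *
P={n:camera(n) for n in sys.argv[2].split(",")}
for n,p in P.items():
    cv2.imwrite(f"pics/{n}{sys.argv[1]}.png",p["color"])
    for q in["carousel","lever_ball","pawl_nose","pawl_pin","rim_front","ball_0"]:
        print(n,q,[(np.round(a["point"],1).tolist(),round(a["score"],2)) for a in pinpoint(q,p)[:5]])
o=status.get_obs();print(o["clock"],o["position"],o["contact_force"])
import pickle;pickle.dump(P,open("last.pkl","wb"))
E
python3 look.py 1 wrist,scene,side
```

```text
wrist carousel [([366.0, 121.8], 0.8)]
wrist lever_ball [([233.0, 56.7], 0.77)]
wrist pawl_nose [([249.3, 111.7], 0.61), ([363.8, 118.5], 0.47)]
wrist pawl_pin [([242.6, 63.0], 0.7)]
wrist rim_front [([247.9, 118.8], 0.78)]
wrist ball_0 [([403.3, 188.8], 0.95), ([342.6, 58.9], 0.85), ([439.0, 90.7], 0.77), ([364.9, 33.5], 0.73), ([309.0, 156.3], 0.67)]
scene carousel [([313.3, 216.5], 0.61), ([306.3, 225.5], 0.3)]
scene lever_ball [([337.6, 197.2], 0.6), ([349.3, 212.0], 0.42)]
scene pawl_nose [([334.1, 188.9], 0.71), ([353.8, 215.9], 0.51)]
scene pawl_pin [([345.6, 224.8], 0.66)]
scene rim_front [([357.0, 209.8], 0.62), ([348.7, 212.1], 0.6)]
scene ball_0 [([308.8, 176.5], 0.92), ([314.3, 215.1], 0.7), ([296.1, 194.2], 0.68), ([329.9, 190.8], 0.66)]
side carousel [([308.8, 219.5], 0.64), ([289.2, 213.9], 0.35)]
side lever_ball [([344.0, 197.7], 0.62), ([344.0, 208.0], 0.48)]
side pawl_nose [([339.6, 207.1], 0.38)]
side pawl_pin [([342.0, 206.4], 0.57)]
side rim_front [([341.3, 208.7], 0.72)]
side ball_0 [([323.3, 205.1], 0.95), ([296.9, 192.9], 0.94), ([295.7, 204.8], 0.72), ([320.8, 193.6], 0.57)]
4.825 [ 0.56035619 -0.09969341  0.2812993 ] [-1.13480159  0.50996229 -0.79198408]
```

View pics/wrist1.png

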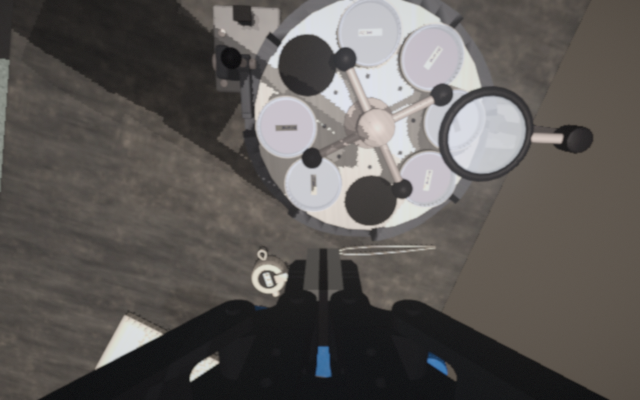

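```bash
cat >> h.py <<'E'
from scipy.optimize import least_squares
def c2w(c,X):
    x,y,a=c[:3];X=np.array(X);return np.array([x+np.cos(a)*X[0]-np.sin(a)*X[1],y+np.sin(a)*X[0]+np.cos(a)*X[1],X[2]])
def ballpos(k,th,z=.092):
    a=np.radians(22.5+90*k)+th; return [.064*np.cos(a),.064*np.sin(a),z]
E
python3 - <<'E'
from h import *
import pickle
P=pickle.load(open("last.pkl","rb"));w=P["wrist"]
ob=[(1,(345,58)),(0,(441,94)),(3,(402.5,189)),(2,(312,158))]
print("R",np.round(w["R"],3).tolist())
def f(v,full=False):
    r=[]
    for k,uv in ob: r.append(proj(w,c2w(v,ballpos(k,v[3])))-uv)
    r.append(proj(w,c2w(v,[-.1245,.052,.108]))-np.array([232,57]))
    r.append((proj(w,c2w(v,[.155,0,.14]))-np.array([575,138]))*.3)
    return np.ravel(r)
s=least_squares(f,[.6,-.045,.3,0]);print(s.x,np.round(s.fun,1))
v=s.x
for n in P:
    for nm,X in(("lever",[-.1245,.052,.108]),("hub",[0,0,.092]),("ball2",ballpos(2,v[3]))): print(n,nm,np.round(proj(P[n],c2w(v,X)),1))
E
```

```text
R [[0.951, 0.309, 0.0], [0.296, -0.911, 0.285], [0.088, -0.271, -0.958]]
[ 0.59289113 -0.04079221  0.27024     0.10878862] [-0.   0.7  0.5  0.2 -0.2 -0.8 -0.1 -0.2 -0.8 -0.1  1.8  0.9]
wrist lever [231.2  56.9]
wrist hub [375.1 126.7]
wrist ball2 [311.9 157.8]
scene lever [349.2 212.4]
scene hub [313.7 193. ]
scene ball2 [334.7 190.6]
side lever [344.8 196.6]
side hub [310.4 199.2]
side ball2 [321.6 195.2]
```

Run:
```python
import cv2
a=cv2.imread("pics/wrist1.png");cv2.imwrite("pics/w1c.png",cv2.resize(a[0:210,200:480],None,fx=2.8,fy=2.8,interpolation=cv2.INTER_CUBIC))
```

```text
(no output)
```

View pics/w1c.png

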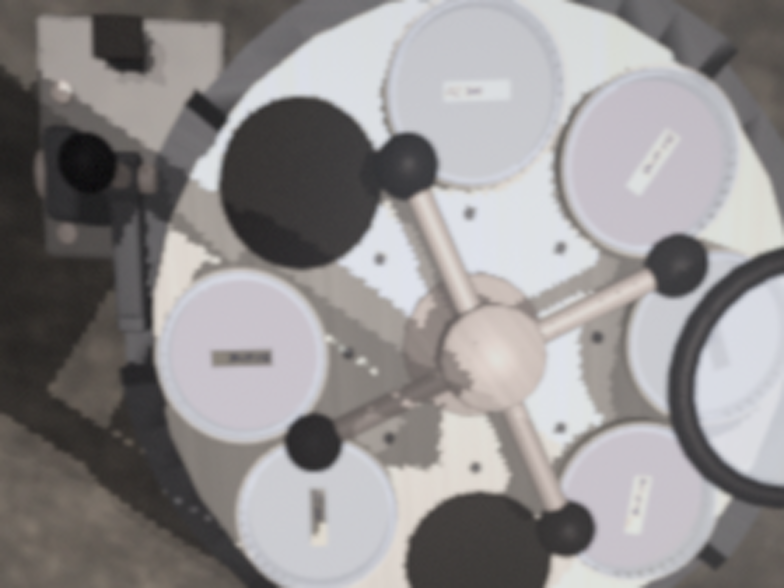

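```bash
cat >> h.py <<'E'
C=np.array([.5929,-.0408,.2702])
def goto(targets,dyaw=0):
    """carousel-frame waypoints, print world deltas in tool frame from present"""
    o=status.get_obs();cur=np.array(o["position"]);R=rot(o)
    xa=R.apply([1,0,0]);print("yaw tool x",np.degrees(np.arctan2(xa[1],xa[0])),"tilt",R.apply([0,0,1]))
    R=R*Ro.from_rotvec([0,0,np.radians(-dyaw)])
    for t in targets:
        w=c2w(C,t);d=w-cur;print(np.round(w,4),"tool delta",np.round(R.inv().apply(d),4));cur=w
E
python3 - <<'E'
from h import *
goto([[-.1245,.020,.14],[-.1245,.020,.082],[-.1245,.09,.082]])
goto([[-.1245,.020,.14],[-.1245,.020,.082],[-.1245,.09,.082]],-2.5)
E
```

```text
yaw tool x 107.6243340713028 tilt [ 5.32607530e-05 -8.14087466e-05 -9.99999995e-01]
[ 0.4676 -0.0548  0.14  ] tool delta [ 0.0709 -0.0748  0.1413]
[ 0.4676 -0.0548  0.082 ] tool delta [ 0.    -0.     0.058]
[0.4489 0.0127 0.082 ] tool delta [ 0.07    0.0026 -0.    ]
yaw tool x 107.6243340713028 tilt [ 5.32607530e-05 -8.14087466e-05 -9.99999995e-01]
[ 0.4676 -0.0548  0.14  ] tool delta [ 0.0676 -0.0778  0.1413]
[ 0.4676 -0.0548  0.082 ] tool delta [ 0.    -0.     0.058]
[0.4489 0.0127 0.082 ] tool delta [ 0.07   -0.0004 -0.    ]
```

>>> {"method": "apply_moves", "body": {"plan": [[[0,0,0,0,0,2.1,0],[0.017,-0.0194,0.035,0,0,0,0],[0.017,-0.0194,0.035,0,0,0,0],[0.017,-0.0194,0.035,0,0,0,0],[0.017,-0.0194,0.036,0,0,0,0],[0,0,0.03,0,0,0,0],[0,0,0.028,0,0,0,0],[0,0,0,0,0,0,0],[0,0,0,0,0,0,0]]]}}

```text
clock: 5.95
position: [0.4678, -0.0551, 0.083]
tcp_rot: [0.0, 0.605, 0.796, 0.0]
contact_force: [0.5, -0.0, 0.1]
finger_gap: 0.0002
```

Run:
```python
from h import *
goto([[-.1245,.020,.082],[-.1245,.09,.082]])
p=camera("wrist");cv2.imwrite("pics/w2.png",p["color"])
p=camera("scene");cv2.imwrite("pics/w2s.png",cv2.resize(p["color"][150:280,250:420],None,fx=4,fy=4,interpolation=2))
print(proj(p,c2w(C,[-.1245,.052,.108])))
```

```text
yaw tool x 105.48552894477741 tilt [ 7.00291865e-04 -2.62036700e-04 -9.99999720e-01]
[ 0.4676 -0.0548  0.082 ] tool delta [ 0.0004 -0.0001  0.001 ]
[0.4489 0.0127 0.082 ] tool delta [ 0.07  0.   -0.  ]
[349.18365461 212.44071776]
```

View pics/w2.png

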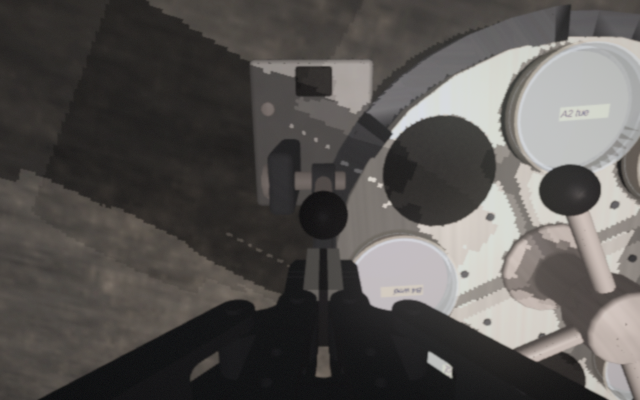

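View pics/w2s.png

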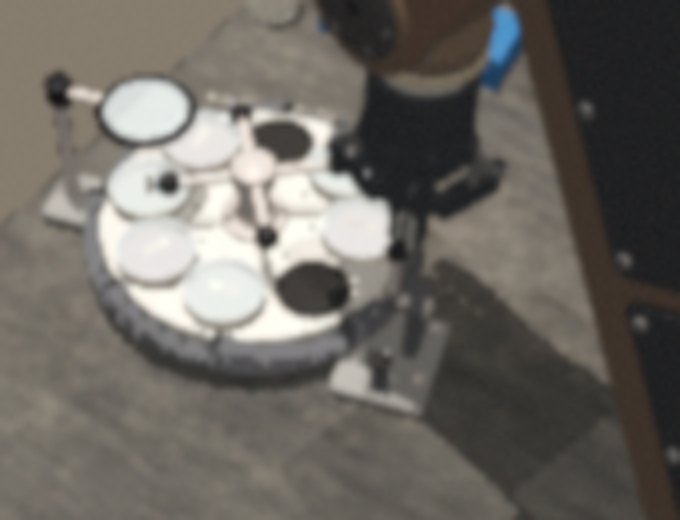

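>>> {"method": "apply_moves", "body": {"plan": [[[0.01,0,0.001,0,0,0,0],[0.01,0,0,0,0,0,0],[0.01,0,0,0,0,0,0],[0.01,0,0,0,0,0,0],[0.01,0,0,0,0,0,0],[0.01,0,0,0,0,0,0],[0.01,0,0,0,0,0,0],[0,0,0,0,0,0,0],[0,0,0,0,0,0,0]]]}}

```text
clock: 7.18
position: [0.4488, 0.0124, 0.0813]
tcp_rot: [0.0, 0.605, 0.796, 0.0]
contact_force: [-0.3, -0.8, 0.7]
finger_gap: -0.0002
```

Run:
```python
from h import *
p=camera("wrist");cv2.imwrite("pics/w3.png",p["color"])
p=camera("side");cv2.imwrite("pics/w3s.png",cv2.resize(p["color"][150:250,260:390],None,fx=5,fy=5,interpolation=2))
```

```text
(no output)
```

View pics/w3.png

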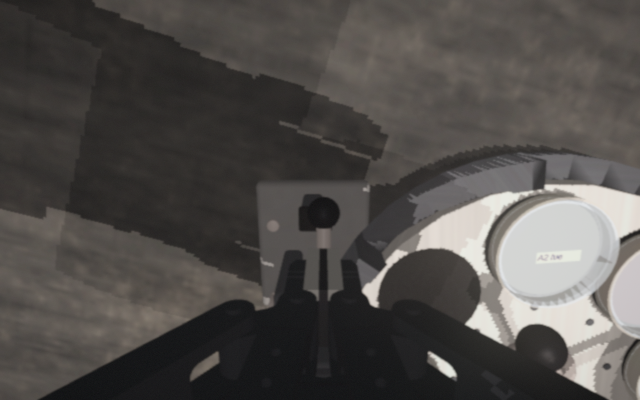

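View pics/w3s.png

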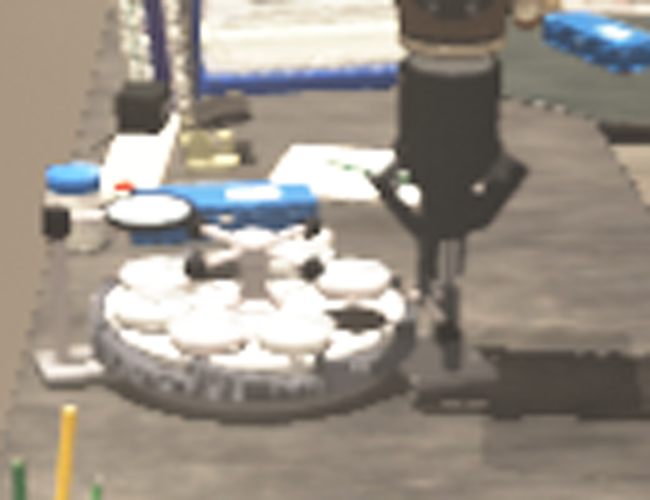

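Run:
```python
from h import *
p=camera("wrist");C_=onz(p,(323,212),.047);d=C_[:2]-C[:2];a=-C[2]
print("ball rel",np.cos(a)*d[0]-np.sin(a)*d[1],np.sin(a)*d[0]+np.cos(a)*d[1])
goto([[-.1245,.09,.145],[-.061,-.064,.145],[-.061,-.064,.086],[-.061,-.006,.086]])
```

```text
ball rel -0.12506570166153858 0.1031900198291016
yaw tool x 105.49929594488869 tilt [ 1.29895386e-04 -1.14102077e-04 -9.99999985e-01]
[0.4489 0.0127 0.145 ] tool delta [ 0.0004  0.0003 -0.0637]
[ 0.5512 -0.1188  0.145 ] tool delta [-0.154   0.0635  0.    ]
[ 0.5512 -0.1188  0.086 ] tool delta [ 0.    -0.     0.059]
[ 0.5357 -0.0629  0.086 ] tool delta [ 0.058  0.    -0.   ]
```

>>> {"method": "apply_moves", "body": {"plan": [[[0,0,-0.032,0,0,0,0],[0,0,-0.032,0,0,0,0],[-0.0385,0.016,0,0,0,0,0],[-0.0385,0.016,0,0,0,0,0],[-0.0385,0.016,0,0,0,0,0],[-0.0385,0.0155,0,0,0,0,0],[0,0,0,0,0,0,0],[0,0,0,0,0,0,0]]]}}

```text
clock: 8.32
position: [0.5503, -0.1187, 0.145]
tcp_rot: [-0.001, 0.605, 0.796, -0.0]
contact_force: [-0.4, -1.1, 0.3]
finger_gap: 0.0002
```

Run:
```python
from h import *
goto([[-.061,-.064,.086],[-.061,-.006,.086]])
p=camera("wrist");cv2.imwrite("pics/w4.png",p["color"])
for k in range(4): print(k,proj(p,c2w(C,ballpos(k,.109))))
```

```text
yaw tool x 105.49032799894935 tilt [-1.05280903e-03  3.63469066e-04 -9.99999380e-01]
[ 0.5512 -0.1188  0.086 ] tool delta [-0.0003  0.0009  0.059 ]
[ 0.5357 -0.0629  0.086 ] tool delta [0.058 0.    0.   ]
0 [559.28776493  47.34368489]
1 [388.5186794   -9.69008934]
2 [334.09941209 168.0633018 ]
3 [486.14906583 212.05184653]
```

View pics/w4.png

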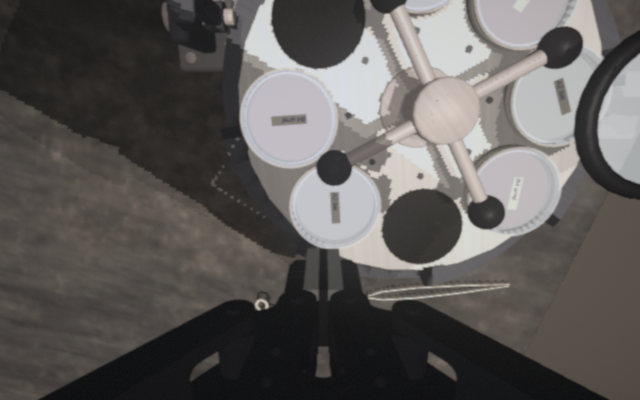

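>>> {"method": "apply_moves", "body": {"plan": [[[0,0,0.03,0,0,0,0],[0,0,0.029,0,0,0,0],[0,0,0,0,0,0,0],[0.007,0,0,0,0,0,0],[0.007,0,0,0,0,0,0],[0.006,0,0,0,0,0,0],[0.006,0,0,0,0,0,0],[0.006,0,0,0,0,0,0],[0.006,0,0,0,0,0,0],[0.006,0,0,0,0,0,0],[0.004,0,0,0,0,0,0],[0,0,0,0,0,0,0]]]}}

```text
clock: 9.88
position: [0.5383, -0.0722, 0.0868]
tcp_rot: [0.0, 0.605, 0.796, 0.0]
contact_force: [0.6, 0.1, 0.5]
finger_gap: -0.0002
```

```bash
cat > tray.py <<'E'
import sys
from h import *
goto([[-.061,-.006,.086]])
p=camera("wrist");cv2.imwrite(f"pics/{sys.argv[1]}.png",p["color"])
r=pinpoint("ball_0",p);best=[a["point"] for a in r if a["score"]>.4];print(np.round(best).tolist())
for uv in best:
    X=onz(p,uv,.092);d=X[:2]-C[:2];ang=np.degrees(np.arctan2(d[1],d[0])-C[2])
    t=(ang-22.5+45+22.5)%90-22.5-45
    print("r",round(np.hypot(*d),4),"ang",round(ang,1),"tray mod90",round(np.radians((ang-22.5+65)%90-65),3))
E
python3 tray.py w5
```

```text
yaw tool x 105.53899633846167 tilt [ 8.27876118e-04 -4.75742487e-05 -9.99999656e-01]
[ 0.5357 -0.0629  0.086 ] tool delta [0.0097 0.     0.0008]
[[623.0, 247.0], [505.0, 73.0], [315.0, 226.0], [447.0, 368.0]]
r 0.0625 ang -3.6 tray mod90 -0.455
r 0.0635 ang 86.6 tray mod90 -0.452
r 0.0649 ang -184.6 tray mod90 -0.472
r 0.0647 ang -93.6 tray mod90 -0.456
```

View pics/w5.png

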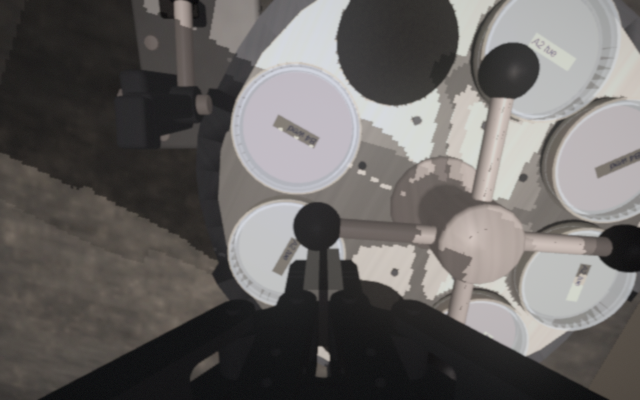

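>>> {"method": "apply_moves", "body": {"plan": [[[0.004,0,0,0,0,0,0],[0.004,0,0,0,0,0,0],[0.003,0,0,0,0,0,0],[0.002,0,0,0,0,0,0],[0,0,0,0,0,0,0],[0,0,0,0,0,0,0]]]}}

```text
clock: 10.72
position: [0.5345, -0.06, 0.0862]
tcp_rot: [-0.0, 0.605, 0.796, -0.0]
contact_force: [0.6, -0.3, 0.9]
finger_gap: 0.0001
```

```bash
python3 tray.py w6
```

```text
yaw tool x 105.51969443092425 tilt [-5.54727382e-04  2.10243620e-04 -9.99999824e-01]
[ 0.5357 -0.0629  0.086 ] tool delta [-0.0031  0.0004  0.0002]
[[539.0, 115.0], [320.0, 227.0], [606.0, 299.0]]
r 0.0641 ang 74.0 tray mod90 -0.671
r 0.0654 ang 164.4 tray mod90 -0.665
r 0.0618 ang -14.2 tray mod90 -0.64
```

View pics/w6.png

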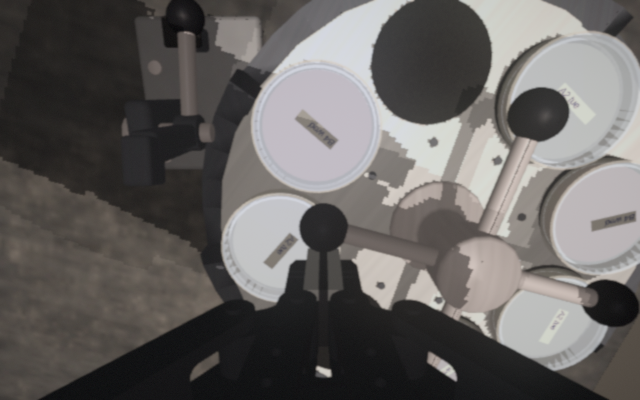

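Run:
```python
from h import *
o=status.get_obs()
goto([[-.061,-.013,.086],[-.061,-.013,.15],[-.1245,.080,.15],[-.1245,.080,.084],[-.1245,.018,.084]])
```

```text
yaw tool x 105.51976620299654 tilt [-7.15410584e-04  2.01879059e-04 -9.99999724e-01]
[ 0.5376 -0.0696  0.086 ] tool delta [-0.0101  0.0005  0.0001]
[ 0.5376 -0.0696  0.15  ] tool delta [ 0.    -0.    -0.064]
[0.4516 0.0031 0.15  ] tool delta [ 0.093  -0.0634  0.0001]
[0.4516 0.0031 0.084 ] tool delta [-0.     0.     0.066]
[ 0.4681 -0.0567  0.084 ] tool delta [-0.062 -0.    -0.   ]
```

>>> {"method": "apply_moves", "body": {"plan": [[[-0.01,0,0,0,0,0,0],[0,0,-0.032,0,0,0,0],[0,0,-0.032,0,0,0,0],[0.031,-0.021,0,0,0,0,0],[0.031,-0.021,0,0,0,0,0],[0.031,-0.021,0,0,0,0,0],[0,0,0,0,0,0,0],[0,0,0.033,0,0,0,0],[0,0,0.033,0,0,0,0],[0,0,0,0,0,0,0]]]}}

```text
clock: 12.08
position: [0.4517, 0.0023, 0.0828]
tcp_rot: [-0.002, 0.605, 0.796, -0.001]
contact_force: [-0.5, -0.6, 0.6]
finger_gap: 0.0
```

```bash
python3 tray.py w7
python3 - <<'E'
from h import *
goto([[-.1245,.018,.084]])
p=camera("side");cv2.imwrite("pics/w7s.png",cv2.resize(p["color"][150:250,260:390],None,fx=5,fy=5,interpolation=2))
E
```

```text
yaw tool x 105.48341049356166 tilt [-3.52761791e-03  4.17081980e-04 -9.99993691e-01]
[ 0.5357 -0.0629  0.086 ] tool delta [-0.0853  0.0635 -0.0035]
[]
yaw tool x 105.49676704632034 tilt [ 6.92382944e-06 -1.03102492e-04 -9.99999995e-01]
[ 0.4681 -0.0567  0.084 ] tool delta [-0.0611 -0.0008  0.0007]
```

View pics/w7.png

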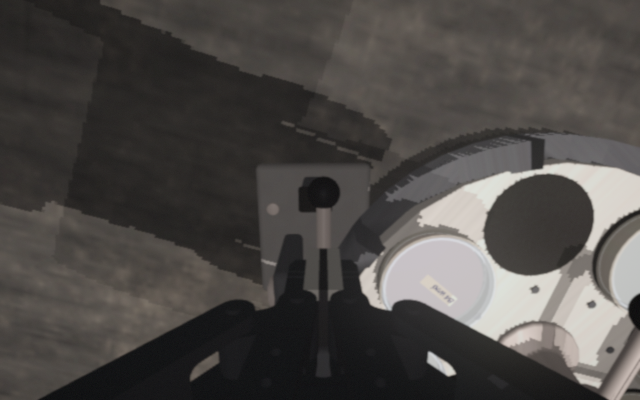

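View pics/w7s.png

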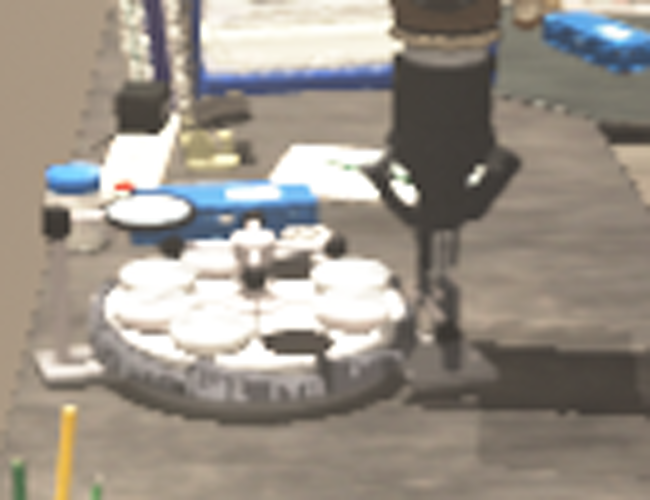

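Lever ball still on its rest at (322,192); the finger is behind the upright nose. Tip the pawl forward.

>>> {"method": "apply_moves", "body": {"plan": [[[-0.01,0,0,0,0,0,0],[-0.009,0,0,0,0,0,0],[-0.008,0,0,0,0,0,0],[-0.008,0,0,0,0,0,0],[-0.008,0,0,0,0,0,0],[-0.008,0,0,0,0,0,0],[-0.006,0,0,0,0,0,0],[-0.004,0,0,0,0,0,0],[0,0,0,0,0,0,0],[0,0,0,0,0,0,0]]]}}

```text
clock: 13.48
position: [0.468, -0.0557, 0.0843]
tcp_rot: [-0.0, 0.605, 0.796, -0.0]
contact_force: [0.2, 0.1, 0.8]
finger_gap: 0.0001
```

```bash
python3 tray.py w8
```

```text
yaw tool x 105.52508266291393 tilt [-6.95495027e-05 -4.10098634e-05 -9.99999997e-01]
[ 0.5357 -0.0629  0.086 ] tool delta [-0.025   0.0633 -0.0017]
[[474.0, 277.0]]
r 0.0647 ang 163.6 tray mod90 -0.678
```

View pics/w8.png

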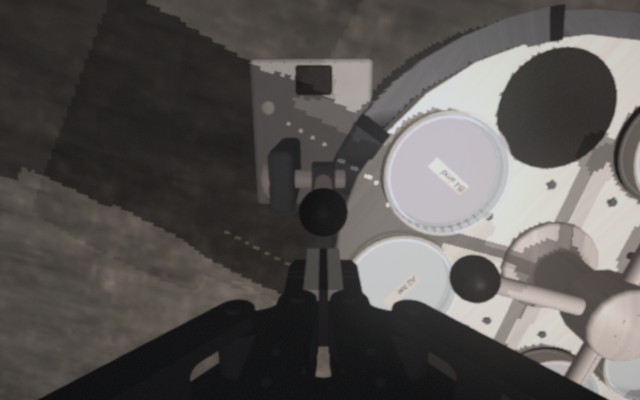

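>>> {"method": "apply_moves", "body": {"plan": [[[0,0,-0.03,0,0,0,0],[0,0,-0.04,0,0,0,0],[-0.017,0.018,-0.04,0,0,0,0],[-0.017,0.019,-0.04,0,0,0,0],[-0.017,0.02,-0.04,0,0,0,0],[-0.017,0.02,-0.01,0,0,0,0],[0,0,0,0,0,0,0],[0,0,0,0,0,0,0]]]}}

```text
clock: 14.58
position: [0.5597, -0.1003, 0.2835]
tcp_rot: [-0.001, 0.605, 0.796, -0.0]
contact_force: [-0.3, -0.3, -0.9]
finger_gap: -0.0001
```

```bash
python3 tray.py w9
python3 - <<'E'
from h import *
a=cv2.imread("pics/w9.png");cv2.imwrite("pics/w9c.png",cv2.resize(a[0:210,200:480],None,fx=2.8,fy=2.8,interpolation=2))
p=camera("wrist");L=[q["point"] for q in pinpoint("lever_ball",p)[:1]];print("lever",L,"home pred",proj(p,c2w(C,[-.1245,.052,.108])))
N=pinpoint("pawl_nose",p)[:2];print([(n["point"],n["score"]) for n in N],"home pred",proj(p,c2w(C,[-.1245,.006,.0425])))
for th in(.05,.1,.2):
    print(th,"lever pred",proj(p,c2w(C,[-.1245,.052+.052*np.sin(th),.056+.052*np.cos(th)])))
s=camera("side");cv2.imwrite("pics/w9s.png",cv2.resize(s["color"][150:250,260:390],None,fx=5,fy=5,interpolation=2))
print("side pred lever",(proj(s,c2w(C,[-.1245,.052,.108]))-[260,150])*5)
E
```

```text
yaw tool x 105.52772434338206 tilt [-1.57093569e-03  4.50383474e-04 -9.99998665e-01]
[ 0.5357 -0.0629  0.086 ] tool delta [ 0.0423 -0.0128  0.1976]
[[356.0, 190.0], [397.0, 46.0], [441.0, 140.0], [308.0, 103.0]]
r 0.0661 ang -104.7 tray mod90 -0.649
r 0.0645 ang 77.1 tray mod90 -0.618
r 0.0623 ang -15.1 tray mod90 -0.657
r 0.0636 ang -194.3 tray mod90 -0.642
lever [[230.3, 60.7]] home pred [230.82208933  57.93349065]
[([251.8, 113.7], 0.79), ([400.5, 48.4], 0.28)] home pred [249.60281208 111.7682303 ]
0.05 lever pred [230.61718394  54.55159972]
0.1 lever pred [230.45112576  51.1810011 ]
0.2 lever pred [230.23874728  44.52511377]
side pred lever [423.90264292 232.84054696]
```

View pics/w9c.png

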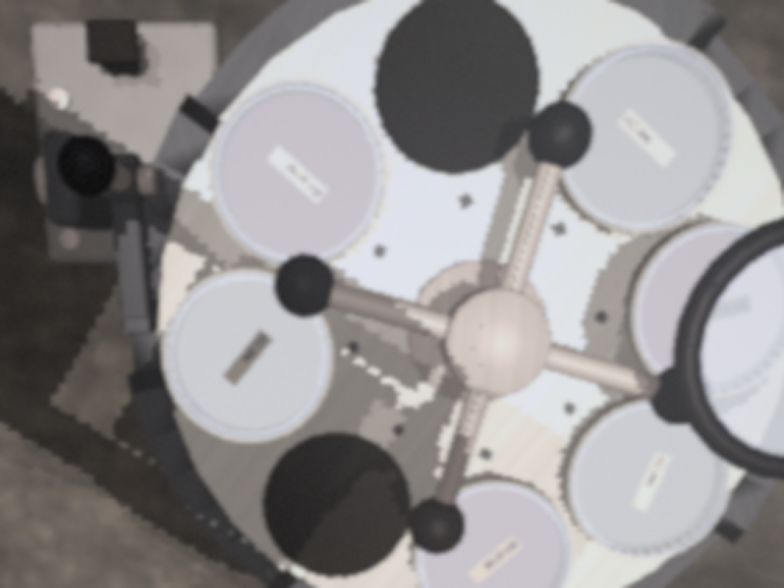

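View pics/w9s.png

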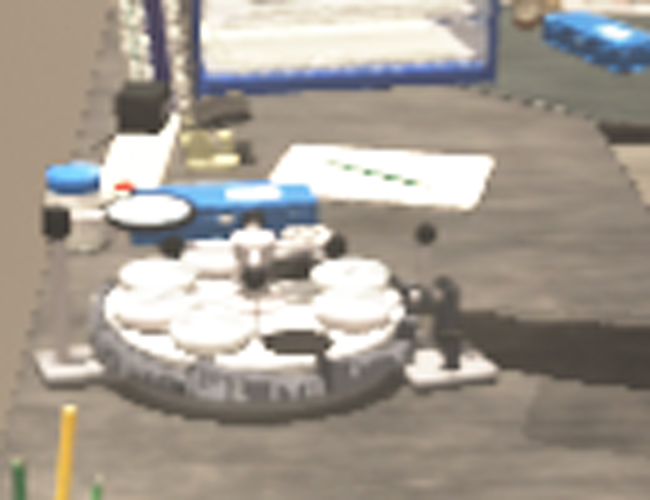

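Run:
```python
from h import *
w=camera("wrist")
ob=[(2,(308.6,101.8)),(1,(400,48.2)),(3,(356,187.5))]
f=lambda v:np.ravel([proj(w,c2w(C,ballpos(k,v[0])))+v[1:3]-uv for k,uv in ob])
s=least_squares(f,[-.66,0,0]);print(s.x,np.round(s.fun,1)); l=proj(w,c2w(C,[-.1245,.052,.108]))+s.x[1:3];print("lever home pred",l)
g=cv2.cvtColor(w["color"],cv2.COLOR_BGR2GRAY)[40:80,210:250]
ys,xs=np.where(g<32);print("dark blob",xs.mean()+210,ys.mean()+40,len(xs))
```

```text
[-0.66487733  1.01385895  0.83035071] [ 0.1  0.  -0.1  0.1 -0.  -0.1]
lever home pred [231.20737706  58.1993695 ]
dark blob 229.5239520958084 58.6437125748503 334
```

```bash
python3 -c "
from h import *
print(env.job_done(),status.get_obs()['clock'])"
```

```text
the job is handed in; nothing more can be done
the job is handed in; nothing more can be done
```

The carousel is back by one tooth, the pawl is home in the new gap, and I handed the job in at about 15 s on the robot's clock.

**What I did:** With a closed fingertip I pushed the thumb lever over until the pawl fell back onto its rest. I then pushed ball 2 of the star handle clockwise, and tipped the pawl forward at the upright nose so it dropped. The arm finished clear of everything.

**Last checks:**
- **Pawl:** the thumb lever is within about 1 to 2 px of the position predicted for fully home. In the direction it swings it is within about 0.5 px, or roughly 0.01 rad. The network put it 2 to 3 px off, on the far side of home from lifted, so I set that down to its noise. The nose was also found near its home position.
- **Tray:** my final fit gives about -0.665 rad, inside the -0.74 to -0.60 range. The network's readings of single balls ran from -0.62 to -0.66.
- **Surroundings:** the dishes visible in the last wrist picture lie in place on the tray. The bystanders in the last side-view crop look undisturbed. I did not measure the positions of the dishes or the bystanders.

No check failed, and the hand-in gave no verdict.

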